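# Check two hand levers stop short of the bar

### The arm

A 6-joint arm with a two-finger parallel gripper is mounted at the origin on a cart in front of the work surface, level with it; the furniture and walls round the work are solid. World frame = base frame: x ahead of the robot, y to its left, z up, the work surface at z = 0. Lengths are in m, angles in rad, forces in N, time in s.
With the tool pointing down it reaches from about 0.4 to 0.825 m from the base axis. Payload 7 kg.
Tool frame: the origin (TCP) lies midway between the tips of the shut fingers; the grasp point (between the pads) lies 19 mm behind it; z points along the fingers, y is the line along which they close (so a half turn about z gives the same grasp; the last joint's range is limited). The gripper opens to 88 mm and grips with 3 to 60 N. Pads are 19 mm wide; open, the fingers measure 130 mm over their backs; the gripper's body (78 mm by 193 mm) begins 47 mm behind the grasp point.
Start: joints at [-0.886, 0.359, 0.012, 0, -1.224, -0.288], TCP at [0.261, -0.623, 0.227] pointing down, gripper open.
Joint ranges: [-3.07, 3.07], [-1.43, 2.12], [-1.02, 1.25], [-3.03, 1.67], [-3.05, -0], [-3.03, 3.03]. Speed limits (rad/s): [2.39, 2.39, 3.01, 3.14, 3.14, 3.14].

### API

Orientations are given as [roll, pitch, yaw] about the fixed x, y, z axes, in that order (R = Rz(yaw) Ry(pitch) Rx(roll)).
In Python, from station import arm, grab_frame, camera_params, spot_in gives the robot as it stands.
- The arm moves only by the shell command python3 -m jog 'ROWS' [FORCE]. ROWS is JSON, a list that holds one entry, the list of rows, each a list of 7 numbers: the shift along the tool's x, y, z in mm, then the turn, a rotation vector about the tool's x, y, z in rad, then the finger opening in mm, from 0 to 87.6. In form: [[[x, y, z, wx, wy, wz, fingers], ...]]. A call has 1 to 20 rows; each row is the pose to reach, as a shift and turn from the pose commanded when the call began, along the tool's axes at that moment; what a row does not reach only later rows make up. A row lasts 1/8 s, in which the tool goes at most 62.5 mm and 10.7 degrees, less where a joint would pass 70% of its speed; a pose out of reach is approached as far as the arm can. A call with a gripper value outside its range is refused whole. The fingers move at their own pace and stop on an object; FORCE is the grip in N (left out, the last holds). Time passes only in rows, so rows that repeat a pose let the fingers close. It gives the time, the measured TCP pose, the force, the opening and the grip force at its end, in the units of the state.
- arm.get_state(): the state, without advancing time (a new reading comes with each control period).
- grab_frame(name): name is "side" or "top"; returns (picture, depth): 400x640x3 uint8, blue, green, red; 400x640 float32, m along the optical axis (not along the pixel's ray), 0 where there is no reading.
- camera_params(name): a dict with "mtx" (3x3 intrinsics, pixels), "k1" (the pictures are not rectified: a ray, as slopes to the right and down, at radius r is drawn at 1 + k1 r^2 times it, then the intrinsics apply), "R" (3x3) and "t" (3): a world point X has camera coordinates R X + t. Camera axes: x right, y down, z forward; pixel columns grow to the right and rows downward; lengths in m; the calibration is good to about 2 mm. A picture is of the moment at which its call begins. camera_params takes no time and is no camera call.
- arm.job_done(): hands the job in; it is judged then, once.
Trained networks look in the newest picture that a camera, given by its name, has taken for a name from the list of things; names that differ only in an ending like _2 or _b are one class to them, and where a whole thing is asked for, a point or a joint stands for the part that bears it (a point fixed in the world has none). Each returns a list of dicts, best first, with "confidence" (0 to 1); they miss things now and then, are a little off and sometimes report something else, mostly with a low value. They report only what shows in the picture. A call takes as long as a camera call.
- spot_in(query, camera): "uv" ([column, row] in pixels, amid what is visible of it).
The state is a dict: "t": time; "q": joint angles; "qd": joint speeds; "joint_efforts": joint torques, N m; "eef_pos": TCP position; "ee_rot": TCP orientation; "force": force on the tool from outside, world axes, zero at the start; "moment": the same for the moment, N m; "width": finger opening in m; "gripper_force": force on a finger pad.
Only numpy, scipy, OpenCV 4.12 (cv2) and the standard library are available. Lean on these libraries where they do the work, as an engineer would, in place of code of your own. Each camera call takes 0.05 s, during which the arm holds its last target. There are 200 camera calls.

### The job

Check the travel of the two hand levers on the bench stands. With the backs of the closed fingers against its outer side, press the longer lever in until it stops short of the bar, keep it there for a full second, then let it spring right back out; after that press the shorter lever in to its stop in the same way and finish while still holding it there. Grasp nothing, do not force the levers past their stops, keep the fingers off the bars and out of the gap behind the levers, and leave the loose things on the bench where they are.

Things in the scene. Friction and masses are not known exactly. Their poses are not given: they have to be found in the camera images.
- long_stand: Fixed grey bench stand (base 120 x 190 x 12 mm) holding a level handlebar stub with the long lever. Origin on the bench under the bar's middle, z up, x = direction in which the lever is pressed (towards the bar), bar along y. Post (127 mm high) and pivot at the +y end. Bar axis and lever mid-plane are 110 mm above the bench, nothing is higher than 132 mm.
- long_bar: The long lever's bar: steel tube of 22 mm with a black rubber grip of 29 mm, lying along its y. Origin on the bar's axis, 110 mm over the stand's origin; same axes as the stand. Not to be touched.
- long_blade: The long hand lever: bare aluminium blade 165 mm long from pivot to ball end, 18 mm high, its mid-plane level with the bar. Origin on the pivot (upright axis), 40 mm before the bar's axis (stand x = -40 mm, y = +65 mm). The blade runs along its own -y; its -x face is the outer face that is to be pressed (6 mm before the origin).
- long_back: The inner face of the long lever (a 5 mm rib on the side that looks at the bar); same origin and axes as the blade. Not to be touched: the fingers stay outside the lever.
- long_press (a point): Point on the outer face of the long blade, 120 mm from the pivot, at mid height: a good place to press. It moves with the lever, along an arc of 120 mm radius, about 38 mm from rest to stop. Its x axis points into the blade.
- long_lever (a joint): Angle of the long lever, rad: 0 at rest (swung out by a return spring), grows as it is pressed in, 0.32 on its stop, where the blade is parallel to the bar, 19 mm clear of the grip. At the press point the spring needs about 1.3 N at rest, 3.5 N just before the stop; then it rises steeply (hard stop).
- short_stand: Fixed grey bench stand (base 120 x 190 x 12 mm) holding a level handlebar stub with the short lever. Origin on the bench under the bar's middle, z up, x = direction in which the lever is pressed (towards the bar), bar along y. Post (127 mm high) and pivot at the -y end. Bar axis and lever mid-plane are 110 mm above the bench, nothing is higher than 132 mm.
- short_bar: The short lever's bar: steel tube of 22 mm with a black rubber grip of 29 mm, lying along its y. Origin on the bar's axis, 110 mm over the stand's origin; same axes as the stand. Not to be touched.
- short_blade: The short hand lever: bare aluminium blade 105 mm long from pivot to ball end, 18 mm high, its mid-plane level with the bar. Origin on the pivot (upright axis), 40 mm before the bar's axis (stand x = -40 mm, y = -65 mm). The blade runs along its own +y; its -x face is the outer face that is to be pressed (6 mm before the origin).
- short_back: The inner face of the short lever (a 5 mm rib on the side that looks at the bar); same origin and axes as the blade. Not to be touched: the fingers stay outside the lever.
- short_press (a point): Point on the outer face of the short blade, 75 mm from the pivot, at mid height: a good place to press. It moves with the lever, along an arc of 75 mm radius, about 24 mm from rest to stop. Its x axis points into the blade.
- short_lever (a joint): Angle of the short lever, rad: 0 at rest (swung out by a return spring), grows as it is pressed in, 0.32 on its stop, where the blade is parallel to the bar, 19 mm clear of the grip. At the press point the spring needs about 1.3 N at rest, 3.5 N just before the stop; then it rises steeply (hard stop).
- grease_tin: Bystander: round green tin with a bright lid, 62 mm across, 42 mm high, standing loose between the stands; origin under its middle.
- screwdriver_yel: Bystander: screwdriver with a yellow handle, 177 mm long, 31 mm thick, lying loose on the bench; origin under its middle.
- knob_spare: Bystander: loose black ball knob, 29 mm across, 33 mm high, standing on its boss; origin under its middle.
- spanner_13: Bystander: combination spanner, 161 mm long, 6 mm thick, lying loose on the bench; origin under its middle.

How it is judged:
By the outcome, as a careful person would: the job done as asked, in the order asked, and still so for the second after the job is handed in, while the arm keeps its last pose, push and grip.
It also fails if it takes over 48 s, if anything falls off the work surface, if the arm or the gripper's body presses on something with over 40 N, if the wrist force passes 120 N, or if a joint passes its speed limit or range.

## Working session

There is one attempt and no reset: what is moved stays moved. The work goes in short steps, Python scripts to look and compute and a shell command to move; the robot and the scene stay as the last step left them, time stands still between calls to the robot, and variables do not carry over. Pictures are saved under pics/ and viewed, at most 10 in all, crops included, and the job is handed in when it is done.

```bash
mkdir -p pics; cat > h.py <<'E'
import numpy as np, cv2
from station import arm, grab_frame, camera_params, spot_in
def world(cam,uv,depth=None,z=None):
    p=camera_params(cam);K=np.array(p['mtx']);R=np.array(p['R']);t=np.array(p['t'])
    s=cv2.undistortPoints(np.array([[uv]],float),K,np.array([p['k1'],0,0,0.]))[0,0]
    # model: drawn at (1+k1 r^2)*ray = cv2 model
    d=R.T@np.array([s[0],s[1],1]);c=-R.T@t
    return c+d*(depth if depth is not None else (z-c[2])/d[2])
def pix(cam,X):
    p=camera_params(cam)
    return cv2.projectPoints(np.array(X,float).reshape(-1,1,3),cv2.Rodrigues(np.array(p['R']))[0],np.array(p['t'],float),np.array(p['mtx']),np.array([p['k1'],0,0,0.]))[0][:,0]
E
python3 - <<'E'
from h import *
for c in ("top","side"):
    im,d=grab_frame(c);cv2.imwrite(f"pics/{c}0.png",im);np.save(f"{c}0.npy",d)
    p=camera_params(c);print(c,-np.array(p['R']).T@p['t'])
    for n in ["long_stand","long_bar","long_blade","long_press","short_stand","short_bar","short_blade","short_press","grease_tin","screwdriver_yel","knob_spare","spanner_13"]:
        for r in spot_in(n,c)[:2]:
            u=r['uv'];dd=d[int(u[1]),int(u[0])];print(n,np.round(u),round(r['confidence'],2),world(c,u,depth=dd).round(3))
s=arm.get_state();print(s['t'],s['eef_pos'],s['ee_rot'],s['force'])
E
```

```text
top [3.77027984e-01 5.42449335e-04 9.21676859e-01]
long_stand [399. 187.] 0.7 [ 0.573 -0.205  0.009]
long_bar [427. 168.] 0.7 [ 0.587 -0.236  0.123]
long_blade [440. 204.] 0.63 [ 0.515 -0.26   0.121]
long_blade [413. 265.] 0.49 [ 0.396 -0.233  0.   ]
long_press [435. 206.] 0.63 [ 0.512 -0.252  0.116]
short_stand [248. 191.] 0.97 [0.534 0.122 0.122]
short_bar [218. 180.] 0.88 [0.557 0.183 0.122]
short_bar [234. 203.] 0.65 [0.529 0.17  0.012]
short_blade [226. 213.] 0.82 [0.491 0.166 0.117]
short_press [220. 212.] 0.51 [0.493 0.178 0.116]
short_press [429. 201.] 0.48 [ 0.522 -0.24   0.115]
grease_tin [314. 159.] 0.67 [ 0.626 -0.008  0.039]
screwdriver_yel [224. 210.] 0.69 [0.498 0.169 0.115]
screwdriver_yel [333. 245.] 0.6 [ 0.436 -0.052  0.029]
knob_spare [228. 238.] 0.67 [0.448 0.174 0.034]
spanner_13 [411. 266.] 0.69 [ 0.393 -0.23  -0.005]
spanner_13 [249. 190.] 0.59 [0.538 0.121 0.122]
side [0.36002729 0.87405372 0.67094103]
long_stand [317. 175.] 0.57 [ 0.546 -0.092  0.103]
long_bar [312. 141.] 0.6 [ 0.583 -0.206  0.126]
long_blade [343. 138.] 0.61 [ 0.515 -0.257  0.12 ]
long_press [346. 138.] 0.72 [ 0.511 -0.267  0.115]
short_stand [288. 262.] 0.94 [0.561 0.104 0.011]
short_stand [314. 244.] 0.57 [0.496 0.171 0.12 ]
short_bar [270. 249.] 0.84 [0.565 0.208 0.123]
short_blade [314. 249.] 0.66 [0.495 0.181 0.116]
short_press [316. 250.] 0.73 [0.491 0.182 0.116]
short_press [393. 189.] 0.26 [ 0.382 -0.248 -0.   ]
grease_tin [270. 216.] 0.97 [0.626 0.    0.041]
grease_tin [314. 234.] 0.26 [0.504 0.14  0.117]
screwdriver_yel [361. 225.] 0.68 [ 0.435 -0.036  0.026]
knob_spare [335. 290.] 0.7 [0.453 0.18  0.03 ]
spanner_13 [396. 196.] 0.57 [ 0.372 -0.218 -0.001]
1.3 [ 0.26084433 -0.62254153  0.22658797] [-3.14156295e+00  9.07177206e-06 -2.74479153e+00] [ 0.37835261 -0.4544734   0.16596799]
```

View pics/top0.png

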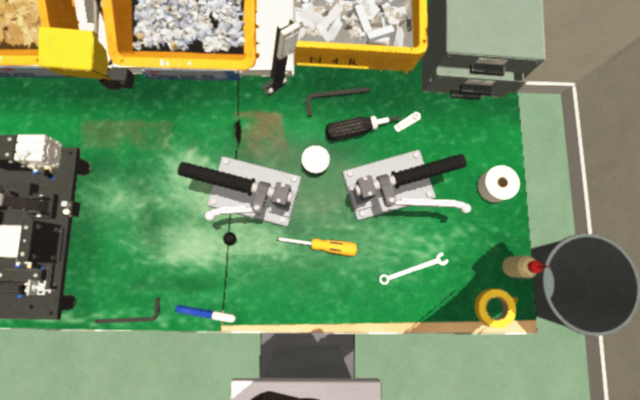

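View pics/side0.png

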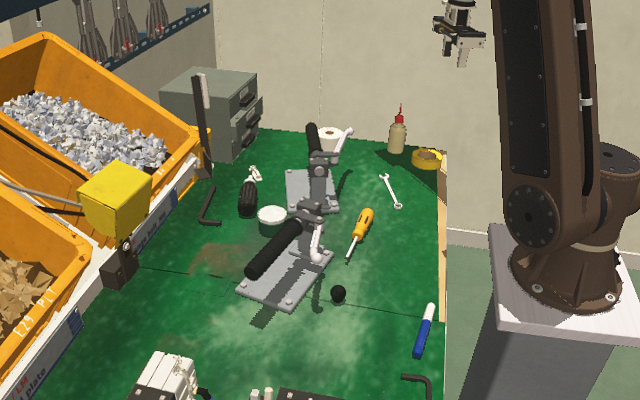

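```bash
cat > fit.py <<'E'
from h import *
from scipy.optimize import least_squares
def cloud(c):
    d=np.load(f"{c}0.npy");v,u=np.nonzero(d>0);p=camera_params(c)
    s=cv2.undistortPoints(np.c_[u,v].astype(float)[:,None],np.array(p['mtx']),np.array([p['k1'],0,0,0.]))[:,0]
    z=d[v,u];return (np.c_[s*z[:,None],z]-p['t'])@np.array(p['R'])
for name,cx,cy in (("long",.56,-.19),("short",.545,.13)):
  for c in ("top","side"):
    P=cloud(c);P=P[(abs(P[:,0]-cx)<.14)&(abs(P[:,1]-cy)<.17)]
    b=P[(P[:,2]>.007)&(P[:,2]<.018)]
    m=np.zeros((400,400),np.uint8);ij=((b[:,:2]-[cx-.2,cy-.2])*1000).astype(int);m[ij[:,0],ij[:,1]]=1
    m=cv2.morphologyEx(m,cv2.MORPH_CLOSE,np.ones((9,9)))
    n,l,st,_=cv2.connectedComponentsWithStats(m);k=1+st[1:,4].argmax();pts=np.argwhere(l==k).astype(np.float32)/1000+[cx-.2,cy-.2]
    r=cv2.minAreaRect(pts.astype(np.float32)*1000);print(name,c,"base",np.round(r[0]),np.round(r[1]),round(r[2],1))
    t=P[(P[:,2]>.1)&(P[:,2]<.14)];np.save(f"{name}_{c}.npy",t)
E
python3 fit.py
python3 - <<'E'
from h import *
import cv2
im=cv2.imread('pics/top0.png');cv2.imwrite('pics/crop.png',cv2.resize(im[130:250,165:485],None,fx=2.5,fy=2.5,interpolation=cv2.INTER_CUBIC))
E
```

```text
long top base [ 578. -180.] [120. 190.] 17.0
long side base [ 607. -172.] [ 62. 191.] 16.7
short top base [558. 127.] [191. 120.] 75.9
short side base [558. 126.] [190. 121.] 76.0
```

View pics/crop.png

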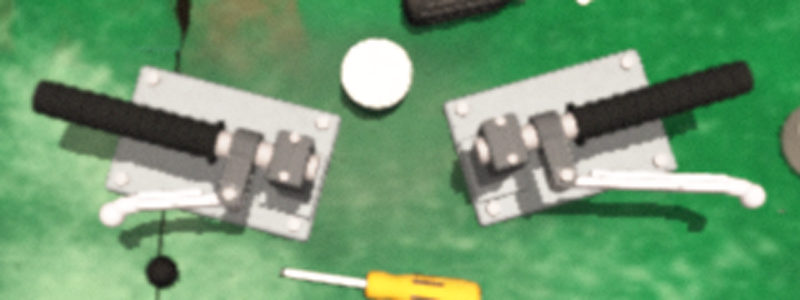

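The crop shows both plates whole. The long lever is on the right, with its pivot at about (567,172) and its ball end at (750,195). The short lever is on the left, with its pivot at about (230,190) and its ball at (112,215). I'll check the clouds in the stand frames next.

```bash
python3 - <<'E'
from h import *
for n,o,yaw,sg in (("long",(.578,-.180),17,1),("short",(.558,.1265),-14,-1)):
    a=np.radians(yaw);R=np.array([[np.cos(a),-np.sin(a)],[np.sin(a),np.cos(a)]])
    for c in ("top","side"):
        P=np.load(f"{n}_{c}.npy");q=(P[:,:2]-o)@R*1000;z=P[:,2]*1000
        print(n,c)
        for y0 in range(-120,121,15):
            m=(abs(q[:,1]-y0)<4);
            l=m&(q[:,0]<-24);b=m&(q[:,0]>-22)
            f=lambda k:(np.percentile(q[k,0],[3,50,97]).round(),z[k].max().round(),k.sum()) if k.sum()>2 else None
            print(y0,f(l),f(b))
    def W(x,y): return (R@[x,y]/1000+o).round(4)
    # press at angle th
    L=120 if n=="long" else 75
    for th in (0,.32):
        # blade direction -sg*y rotated ; at stop parallel to bar
        ph=(.32-th); d=np.array([-np.sin(ph),-sg*np.cos(ph)]); nrm=np.array([-np.cos(ph),sg*np.sin(ph)])
        p=np.array([-40,sg*65])+L*d+6*nrm
        print(n,th,"stand",p.round(1),"world",W(*p),"tip",W(*(np.array([-40,sg*65])+(165 if L==120 else 105)*d)))
E
```

```text
long top
-120 (array([-112., -109., -105.]), np.float64(116.0), np.int64(3)) (array([-21., -10.,   4.]), np.float64(126.0), np.int64(49))
-105 (array([-113., -104.,  -91.]), np.float64(120.0), np.int64(50)) (array([-21., -10.,   3.]), np.float64(126.0), np.int64(46))
-90 (array([-98., -91., -79.]), np.float64(119.0), np.int64(32)) (array([-22., -10.,   3.]), np.float64(126.0), np.int64(50))
-75 (array([-92., -86., -71.]), np.float64(122.0), np.int64(30)) (array([-21.,  -9.,   4.]), np.float64(127.0), np.int64(51))
-60 (array([-87., -82., -75.]), np.float64(122.0), np.int64(29)) (array([-22., -10.,   4.]), np.float64(126.0), np.int64(53))
-45 (array([-82., -77., -68.]), np.float64(119.0), np.int64(30)) (array([-21., -10.,   3.]), np.float64(125.0), np.int64(48))
-30 (array([-78., -72., -64.]), np.float64(121.0), np.int64(29)) (array([-21., -11.,   5.]), np.float64(127.0), np.int64(49))
-15 (array([-72., -67., -59.]), np.float64(119.0), np.int64(31)) (array([-21., -10.,   4.]), np.float64(125.0), np.int64(54))
0 (array([-68., -62., -53.]), np.float64(120.0), np.int64(35)) (array([-21.,
[... 5672 characters left out ...]
-14.,  -2.]), np.float64(127.0), np.int64(49))
60 (array([-94., -87., -80.]), np.float64(120.0), np.int64(62)) (array([-22., -15.,  -1.]), np.float64(126.0), np.int64(45))
75 None (array([-22., -15.,   3.]), np.float64(128.0), np.int64(52))
90 (array([-24., -24., -24.]), np.float64(109.0), np.int64(3)) (array([-21., -14.,   1.]), np.float64(127.0), np.int64(52))
105 None (array([-21., -14.,  -2.]), np.float64(127.0), np.int64(45))
120 (array([-25., -24., -24.]), np.float64(117.0), np.int64(4)) (array([-22., -14.,  -0.]), np.float64(126.0), np.int64(40))
short 0 stand [-69.3   4.3] world [0.4918 0.1474] tip [0.4955 0.1778]
short 0.32 stand [-46.  10.] world [0.5158 0.1473] tip [0.5289 0.175 ]
```

```bash
python3 - <<'E'
from h import *
for n,o,yaw,sg,bolt in (("long",(.578,-.180),17,1,(165+567/2.5,130+172/2.5)),("short",(.558,.1265),-14,-1,(165+230/2.5,130+190/2.5))):
    a=np.radians(yaw);R=np.array([[np.cos(a),-np.sin(a)],[np.sin(a),np.cos(a)]])
    print(n,"bolt",((world("top",bolt,z=.126)[:2]-o)@R*1000).round(1))
    L=120 if n=="long" else 75
    for c in ("top","side"):
        P=np.load(f"{n}_{c}.npy");q=(P[:,:2]-o)@R*1000
        d=np.array([-np.sin(.32),-sg*np.cos(.32)]);nr=np.array([np.cos(.32),-sg*np.sin(.32)])
        piv=np.array([-50,sg*33.]);s=(q-piv)@d;w=(q-piv)@nr
        m=(s>25)&(w<13)
        print(c,"end",np.sort(s[m])[-6:].round(),"bar end",np.percentile(sg*q[abs(q[:,0]+10)<10,1],[0,1,99,100]).round())
        for k in range(30,170,15):
            mm=m&(abs(s-k)<7)
            if mm.sum()>3:print(k,np.percentile(w[mm],[3,50,97]).round(1),end=';')
        print()
    off=np.array(o)+R@[-.010,-sg*.032]; print("origin",off.round(4))
    for th in (0,.32):
        ph=.32-th;d=np.array([-np.sin(ph),-sg*np.cos(ph)]);nn=np.array([-np.cos(ph),sg*np.sin(ph)])
        print(th,"press",(R@(np.array([-40,sg*65])+L*d+6*nn)/1000+off).round(4),"face normal inward angle deg",np.degrees(a+np.arctan2(-nn[1],-nn[0])).round(1))
E
```

```text
long bolt [-47.7  32.9]
top end [158. 159. 160. 160. 161. 162.] bar end [-140. -138.   95.   95.]
30 [-5.6 -1.1  7. ];45 [-5.6 -1.4  5.6];60 [-5.7 -0.8  6.2];75 [-6.   0.   6.9];90 [-5.6 -1.6  5.2];105 [-5.7 -0.9  5.9];120 [-5.6 -0.1  6.5];135 [-6.8 -1.3  5.8];150 [-16.7  -8.3   2. ];165 [-15.7 -11.1  -4.9];
side end [153. 153. 154. 154. 157. 159.] bar end [-142. -136.   94.   96.]
30 [-5.1 -2.1  6.6];45 [-4.9 -0.9  6.6];60 [-5.1 -2.4  6. ];75 [-5.2 -0.4  5.9];90 [-5.6 -1.4  6.5];105 [-5.3 -1.4  6.6];120 [-5.2 -0.2  6. ];135 [-6.8 -3.   4.1];150 [-15.6  -9.8   0. ];
origin [ 0.5778 -0.2135]
0 press [ 0.5117 -0.2829] face normal inward angle deg -1.3
0.32 press [ 0.5499 -0.2796] face normal inward angle deg 17.0
short bolt [-46.7 -35.3]
top end [100. 101. 101. 101. 101. 102.] bar end [-140. -137.   93.   94.]
30 [-5.8 -0.2  6.1];45 [-5.9 -1.2  6.2];60 [-6.1 -0.6  6.1];75 [-6.8 -1.4  6.1];90 [-17.2  -8.2   3.6];105 [-14.8  -8.8  -2.2];
side end [102. 102. 102. 103. 103. 103.] bar end [-141. -140.   83.   87.]
30 [-5.3 -0.8  6.9];45 [-5.4  0.1  6.7];60 [-5.4 -0.5  6.5];75 [-6.   0.   6.6];90 [-16.2  -5.    4. ];105 [-13.8  -7.4  -2.2];
origin [0.556 0.16 ]
0 press [0.4899 0.1809] face normal inward angle deg 4.3
0.32 press [0.5138 0.1808] face normal inward angle deg -14.0
```

```bash
cat > plan.py <<'E'
from h import *
ST={"long":(np.array([.5778,-.2135]),17,1,120),"short":(np.array([.556,.160]),-14,-1,75)}
def pose(n,th,gap,back=21.):
    o,yaw,sg,L=ST[n];a=np.radians(yaw);R=np.array([[np.cos(a),-np.sin(a)],[np.sin(a),np.cos(a)]])
    ph=.32-th;d=np.array([-np.sin(ph),-sg*np.cos(ph)]);nn=np.array([-np.cos(ph),sg*np.sin(ph)])
    p=np.array([-40,sg*65])+L*d+(6+back+gap)*nn
    w=R@p/1000+o; nw=R@nn   # nw outward; tool +y = nw
    return w,np.arctan2(nw[1],nw[0])
def row(w,z,ang,s=None,y0=None):
    s=s or arm.get_state();r,p,y=s['ee_rot'];y0=y-np.pi/2 if 0 else np.arctan2(-np.cos(y),np.sin(y))
    ty=np.array([np.cos(y0),np.sin(y0)]);tx=np.array([np.cos(y),np.sin(y)])
    D=np.array(w)-s['eef_pos'][:2];dw=(ang-y0+np.pi)%(2*np.pi)-np.pi
    return np.r_[D@tx*1000,D@ty*1000,(s['eef_pos'][2]-z)*1000,0,0,-dw].round(3)
E
python3 - <<'E'
from plan import *
w,a=pose("long",0,25);print(w,a,row(w,.2,a),row(w,.094,a))
E
```

```text
[ 0.46576273 -0.28179132] 3.1182986264288295 [-320.686  235.08    26.588    0.       0.      -1.151] [-320.686  235.08   132.588    0.       0.      -1.151]
```

```bash
python3 -m jog '[[[-40,30,0,0,0,-0.16,0],[-80,59,0,0,0,-0.32,0],[-120,88,0,0,0,-0.48,0],[-160,118,0,0,0,-0.64,0],[-200,147,0,0,0,-0.8,0],[-240,176,0,0,0,-0.96,0],[-280,206,10,0,0,-1.1,0],[-320.7,235.1,26,0,0,-1.151,0],[-320.7,235.1,26,0,0,-1.151,0],[-320.7,235.1,26,0,0,-1.151,0],[-320.7,235.1,26,0,0,-1.151,0]]]' 15
python3 - <<'E'
from plan import *
im,d=grab_frame("top");cv2.imwrite("pics/top1.png",im);im2,d=grab_frame("side")
cv2.imwrite("pics/pair.png",np.vstack([cv2.resize(im[130:280,340:540],(600,300))[:, :], cv2.resize(im2[40:220,250:490],(600,300))]))
s=arm.get_state();print(s['eef_pos'],s['ee_rot'],s['q'],s['force'])
w,a=pose("long",0,25);print(row(w,.094,a))
E
```

```text
t: 2.68
eef_pos: [0.4656, -0.2826, 0.201]
ee_rot: [-3.141, -0.0, -1.595]
force: [0.1, -0.2, 0.2]
width: 0.0004
gripper_force: 0.0
[ 0.46536349 -0.28268319  0.20088024] [-3.14112326e+00 -1.58595670e-04 -1.59549886e+00] [-1.85837762e-01  1.63403301e-01 -3.15137828e-01  9.15358225e-05
 -1.09176644e+00  1.61093093e-01] [-0.28548315  0.99614655  0.21000545]
[-9.0100e-01 -3.7700e-01  1.0688e+02  0.0000e+00  0.0000e+00 -1.0000e-03]
```

View pics/pair.png

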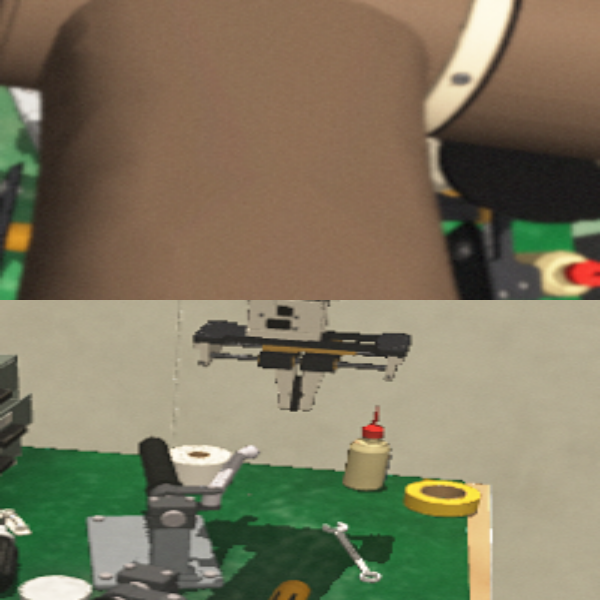

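The side view shows the closed gripper clear of the lever. Hook-like ends hang from its rail at about (205,355) and (390,375) in the lower panel, so I need their height before they pass over the bar.

```bash
python3 - <<'E'
from plan import *
im,d=grab_frame("side");p=camera_params("side")
v,u=np.nonzero(d>0);s=cv2.undistortPoints(np.c_[u,v].astype(float)[:,None],np.array(p['mtx']),np.array([p['k1'],0,0,0.]))[:,0]
z=d[v,u];P=(np.c_[s*z[:,None],z]-p['t'])@np.array(p['R'])
st=arm.get_state();y=st['ee_rot'][2]
D=P-st['eef_pos'];ty=np.array([np.sin(y),-np.cos(y)]);tx=np.array([np.cos(y),np.sin(y)])
a=D[:,:2]@ty*1000;b=D[:,:2]@tx*1000;h=D[:,2]*1000
m=(abs(a)<130)&(abs(b)<70)&(h>-20)&(h<150)
for k in range(-120,121,10):
    q=m&(abs(a-k)<5)
    if q.sum()>2:print(k,q.sum(),"h min",np.percentile(h[q],[0,5,50]).round(),"b",np.percentile(b[q],[5,95]).round())
for k in range(0,70,8):
    q=m&(abs(h-k)<4)&(abs(a)<45)
    if q.sum()>2:print("h",k,"a",np.percentile(a[q],[2,98]).round(1),"b",np.percentile(b[q],[2,98]).round())
E
```

```text
-100 5 h min [108. 108. 109.] b [-22.  31.]
-90 93 h min [ 67.  73. 108.] b [-42.  30.]
-80 142 h min [66. 70. 94.] b [-42.  27.]
-70 83 h min [ 77.  78. 107.] b [-40.  27.]
-60 70 h min [ 77.  79. 106.] b [-32.  25.]
-50 80 h min [ 77.  78. 109.] b [-31.  24.]
-40 119 h min [ 78.  81. 121.] b [-31. -17.]
-30 151 h min [ 71.  76. 111.] b [-39. -15.]
-20 204 h min [  8.  37. 103.] b [-39.  -8.]
-10 261 h min [ 1.  8. 85.] b [-40.  -8.]
0 253 h min [-2.  8. 83.] b [-34.   1.]
10 273 h min [ 2. 11. 89.] b [-39.  10.]
20 203 h min [ 7. 21. 90.] b [-39.  20.]
30 122 h min [66. 73. 92.] b [-42.  20.]
40 81 h min [ 62.  76. 101.] b [-35.  21.]
50 77 h min [ 76.  78. 102.] b [-34.  25.]
60 74 h min [ 76.  77. 101.] b [-32.  25.]
70 69 h min [ 75.  79. 107.] b [-37.  27.]
80 102 h min [ 67.  71. 106.] b [-41.  28.]
90 109 h min [ 67.  71. 105.] b [-41.  31.]
100 17 h min [102. 103. 108.] b [-38.  27.]
h 0 a [-11.3  13.3] b [-12.  -5.]
h 8 a [-15.1  16.4] b [-14.   4.]
h 16 a [-15.4  16.6] b [-16.  -3.]
h 24 a [-15.8  16.7] b [-13.   7.]
h 32 a [-16.3  18.8] b [-14.  -4.]
h 40 a [-19.6  20.4] b [-15.  -4.]
h 48 a [-20.   21.3] b [-13.   6.]
h 56 a [-20.5  23. ] b [-16.   3.]
h 64 a [-17.9  35.4] b [-13.   3.]
```

```bash
python3 -m jog '[[[0,0,50,0,0,0,0],[0,0,100,0,0,0,0],[0,0,107,0,0,0,0],[0,0,107,0,0,0,0]]]'
python3 - <<'E'
from plan import *
print(arm.get_state()['force'])
for th,g in ((0,4),(0,0),(.04,0),(.08,0),(.12,0),(.16,0),(.2,0),(.24,0),(.28,0),(.3,0),(.32,0)):
    w,a=pose("long",th,g,16);print(th,g,row(w,.094,a))
E
```

```text
t: 3.32
eef_pos: [0.4662, -0.2824, 0.0944]
ee_rot: [-3.142, -0.001, -1.594]
force: [-0.2, 0.0, 0.2]
width: 0.0004
gripper_force: 0.0
[-0.23247376  0.00879843  0.21699718]
0 4 [ -0.584 -25.539   0.431   0.      0.      0.   ]
0 0 [ -0.583 -29.539   0.431   0.      0.      0.   ]
0.04 0 [  0.201 -34.355   0.431   0.      0.     -0.04 ]
0.08 0 [  0.793 -39.199   0.431   0.      0.     -0.08 ]
0.12 0 [  1.19  -44.062   0.431   0.      0.     -0.12 ]
0.16 0 [  1.393 -48.938   0.431   0.      0.     -0.16 ]
0.2 0 [  1.401 -53.818   0.431   0.      0.     -0.2  ]
0.24 0 [  1.213 -58.694   0.431   0.      0.     -0.24 ]
0.28 0 [  0.83  -63.558   0.431   0.      0.     -0.28 ]
0.3 0 [  0.566 -65.984   0.431   0.      0.     -0.3  ]
0.32 0 [  0.254 -68.404   0.431   0.      0.     -0.32 ]
```

```bash
python3 -m jog '[[[-0.6,-25.5,0,0,0,0,0],[-0.6,-29.5,0,0,0,0,0],[0.2,-34.4,0,0,0,-0.04,0],[0.8,-39.2,0,0,0,-0.08,0],[1.2,-44.1,0,0,0,-0.12,0],[1.2,-44.1,0,0,0,-0.12,0],[1.2,-44.1,0,0,0,-0.12,0]]]'
python3 - <<'E'
from plan import *
s=arm.get_state();print(s['force'],s['moment'])
for th,g in ((.12,0),(.16,0),(.2,0),(.24,0),(.28,0),(.3,0),(.32,0),(.32,-1)):
    w,a=pose("long",th,g,16);print(th,g,row(w,.094,a))
E
```

```text
t: 4.2
eef_pos: [0.5097, -0.2842, 0.0945]
ee_rot: [-3.141, -0.0, -1.475]
force: [-1.7, -0.4, 2.5]
width: 0.0007
gripper_force: 1.2
[-1.68332126 -0.36786302  2.51966876] [-0.17249476  0.83620406 -0.02196172]
0.12 0 [ 0.462 -0.512  0.522  0.     0.    -0.001]
0.16 0 [ 1.243 -5.329  0.522  0.     0.    -0.041]
0.2 0 [  1.83  -10.173   0.522   0.      0.     -0.081]
0.24 0 [  2.224 -15.037   0.522   0.      0.     -0.121]
0.28 0 [  2.422 -19.912   0.522   0.      0.     -0.161]
0.3 0 [  2.448 -22.352   0.522   0.      0.     -0.181]
0.32 0 [  2.425 -24.792   0.522   0.      0.     -0.201]
0.32 -1 [  2.226 -25.772   0.522   0.      0.     -0.201]
```

```bash
python3 - <<'E'
from plan import *
im2,d=grab_frame("side")
cv2.imwrite("pics/s2.png",cv2.resize(im2[70:220,250:450],(800,600),interpolation=cv2.INTER_CUBIC))
s=arm.get_state();print(s['force'],s['t'],s['eef_pos'])
E
```

```text
[-1.92741565  0.36162772  2.3278921 ] 4.25 [ 0.50966055 -0.28414816  0.09431751]
```

View pics/s2.png

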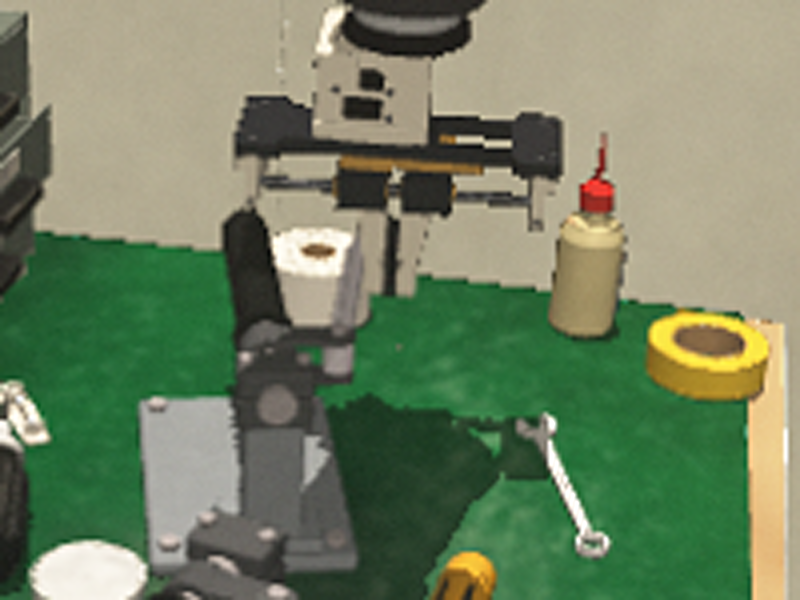

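The lever is deflected, with the finger back on its outer face at about (355,270), and the rail hook is clear above the bar. There is a 2.4 N upward force, which suggests the blade's top edge sits on the finger's flare. I'll raise the tool a little.

```bash
python3 -m jog '[[[0,3,-2,0,0,0,0],[0,3,-4,0,0,0,0],[0.5,0,-4,0,0,0,0],[0.5,0,-4,0,0,0,0]]]'
python3 - <<'E'
from plan import *
s=arm.get_state();print(s['force'],s['moment'],s['gripper_force'],s['eef_pos'])
for th,g in ((.12,0),(.16,0),(.2,0),(.24,0),(.28,0),(.3,0),(.32,0),(.32,-1)):
    w,a=pose("long",th,g,16);print(th,g,row(w,.098,a))
E
```

```text
t: 4.75
eef_pos: [0.5102, -0.2844, 0.0975]
ee_rot: [-3.142, 0.0, -1.474]
force: [-2.2, 1.0, 2.2]
width: 0.0006
gripper_force: 1.1
[-2.1651731   0.99763332  2.21568304] [0.42043968 0.85093646 0.04966864] 1.1258312850259244 [ 0.51015474 -0.28438295  0.09754973]
0.12 0 [ 0.222 -0.057 -0.45   0.     0.     0.   ]
0.16 0 [ 1.008 -4.873 -0.45   0.     0.    -0.04 ]
0.2 0 [ 1.6   -9.717 -0.45   0.     0.    -0.08 ]
0.24 0 [  1.999 -14.58   -0.45    0.      0.     -0.12 ]
0.28 0 [  2.202 -19.455  -0.45    0.      0.     -0.16 ]
0.3 0 [  2.231 -21.895  -0.45    0.      0.     -0.18 ]
0.32 0 [  2.211 -24.335  -0.45    0.      0.     -0.2  ]
0.32 -1 [  2.013 -25.315  -0.45    0.      0.     -0.2  ]
```

```bash
python3 -m jog '[[[1,-4.9,0,0,0,-0.04,0],[1.6,-9.7,0,0,0,-0.08,0],[2,-14.6,0,0,0,-0.12,0],[2.2,-19.5,0,0,0,-0.16,0],[2.2,-21.9,0,0,0,-0.18,0],[2.2,-21.9,0,0,0,-0.18,0],[2.2,-21.9,0,0,0,-0.18,0]]]'
python3 - <<'E'
from plan import *
for i in range(3):
    grab_frame("side") if i else 0; s=arm.get_state();print(s['force'],s['moment'],s['gripper_force'],s['eef_pos'])
for th,g in ((.3,0),(.32,0),(.32,-1)):
    w,a=pose("long",th,g,16);print(th,g,row(w,.098,a))
E
```

```text
t: 5.62
eef_pos: [0.5317, -0.2845, 0.0975]
ee_rot: [3.141, 0.0, -1.294]
force: [-2.5, 0.7, 1.1]
width: 0.0004
gripper_force: 1.7
[-2.5281652   0.69843393  1.05194283] [0.18126402 1.28046645 0.0535828 ] 1.7057530407328159 [ 0.53166141 -0.28454856  0.09753268]
[-3.17977923  0.39395935  1.81334125] [0.22274002 1.32404706 0.05457568] 1.699169185012579 [ 0.5316256  -0.28457586  0.09752546]
[-4.20029479  0.68237154  2.01895666] [0.16952995 1.27847123 0.07180336] 1.6957162774633616 [ 0.53165483 -0.28452925  0.09753079]
0.3 0 [ 0.092 -0.502 -0.469  0.     0.    -0.   ]
0.32 0 [ 0.507 -2.907 -0.469  0.     0.    -0.02 ]
0.32 -1 [ 0.487 -3.906 -0.469  0.     0.    -0.02 ]
```

```bash
python3 -m jog '[[[0.3,-1.7,0,0,0,-0.01,0],[0.3,-1.7,0,0,0,-0.01,0]]]'; python3 -c "
from plan import *
s=arm.get_state();print(s['force'],s['moment'],s['gripper_force'])"
python3 -m jog '[[[0.2,-1.2,0,0,0,-0.01,0],[0.2,-1.2,0,0,0,-0.01,0]]]'; python3 -c "
from plan import *
s=arm.get_state();print(s['force'],s['moment'],s['gripper_force'])
w,a=pose('long',.32,0,16);print(row(w,.098,a))"
```

```text
t: 5.98
eef_pos: [0.5336, -0.2843, 0.0975]
ee_rot: [3.141, 0.0, -1.284]
force: [-4.4, 0.8, 2.1]
width: 0.0001
gripper_force: 1.8
[-4.40271915  0.7759716   2.07860235] [0.39008173 1.46328352 0.05883811] 1.7891516326926649
t: 6.22
eef_pos: [0.5347, -0.2842, 0.0975]
ee_rot: [3.141, 0.0, -1.274]
force: [-4.9, 1.1, 2.3]
width: 0.0002
gripper_force: 2.1
[-4.92120958  1.05666924  2.25957379] [0.35861068 1.53932276 0.04473939] 2.051279068691656
[-0.038  0.083 -0.48   0.     0.     0.001]
```

```bash
python3 -m jog '[[[0,-0.8,0,0,0,0,0],[0,-0.8,0,0,0,0,0]]]'; python3 -c "
from plan import *
s=arm.get_state();print(s['force'],s['moment'],s['gripper_force'])"
python3 -m jog '[[[0,-0.8,0,0,0,0,0],[0,-0.8,0,0,0,0,0]]]'; python3 -c "
from plan import *
s=arm.get_state();print(s['force'],s['moment'],s['gripper_force'])
w,a=pose('long',.32,0,16);print(row(w,.098,a))"
```

```text
t: 6.48
eef_pos: [0.5349, -0.2841, 0.0975]
ee_rot: [3.14, 0.0, -1.274]
force: [-6.3, 0.4, 2.3]
width: 0.0003
gripper_force: 3.1
[-6.28447491  0.40470511  2.32585796] [0.07134615 2.22171871 0.02200523] 3.0728050880134106
t: 6.72
eef_pos: [0.5351, -0.284, 0.0975]
ee_rot: [3.139, 0.001, -1.274]
force: [-7.5, -0.5, 3.2]
width: 0.0008
gripper_force: 4.1
[-7.47356643 -0.47836058  3.15008771] [-0.23904856  2.78186927  0.04153853] 4.062721263617277
[ 0.059  0.526 -0.534  0.     0.     0.   ]
```

```bash
python3 -m jog '[[[0,0,0,0,0,0,0],[0,0,0,0,0,0,0],[0,0,0,0,0,0,0],[0,0,0,0,0,0,0],[0,0,0,0,0,0,0],[0,0,0,0,0,0,0],[0,0,0,0,0,0,0],[0,0,0,0,0,0,0],[0,0,0,0,0,0,0],[0,0,0,0,0,0,0],[0,0,0,0,0,0,0],[0,0,0,0,0,0,0],[0,0,0,0,0,0,0]]]'; python3 - <<'E'
from plan import *
s=arm.get_state();print(s['force'],s['moment'],s['gripper_force'])
for th,g in ((.24,0),(.16,0),(.08,0),(0,0),(0,35)):
    w,a=pose("long",th,g,16);print(th,g,row(w,.098,a))
w,a=pose("short",0,30,16);print("short",row(w,.198,a))
E
```

```text
t: 8.35
eef_pos: [0.5351, -0.284, 0.0975]
ee_rot: [3.14, 0.001, -1.274]
force: [-6.4, -0.4, 3.5]
width: 0.0005
gripper_force: 4.0
[-6.41866386 -0.42246922  3.46485736] [-0.19074212  2.76662148  0.06661848] 4.022368462756276
0.24 0 [-2.102 10.052 -0.522  0.     0.     0.08 ]
0.16 0 [-4.997 19.37  -0.522  0.     0.     0.16 ]
0.08 0 [-8.627 28.427 -0.522  0.     0.     0.24 ]
0 0 [-12.969  37.165  -0.522   0.      0.      0.32 ]
0 35 [-23.976  70.389  -0.522   0.      0.      0.32 ]
short [-4.67980e+02 -4.77260e+01 -1.00522e+02  0.00000e+00  0.00000e+00
  2.21000e-01]
```

```bash
python3 -m jog '[[[-1,5,0,0,0,0.04,0],[-2.1,10,0,0,0,0.08,0],[-5,19.4,0,0,0,0.16,0],[-8.6,28.4,0,0,0,0.24,0],[-13,37.2,0,0,0,0.32,0],[-18,52,0,0,0,0.32,0],[-24,70.4,0,0,0,0.32,0],[-24,70.4,-50,0,0,0.32,0],[-24,70.4,-100,0,0,0.32,0],[-24,70.4,-100,0,0,0.32,0],[-24,70.4,-100,0,0,0.32,0]]]'; python3 - <<'E'
from plan import *
s=arm.get_state();print(s['force'],s['moment'])
w,a=pose("short",0,30,16);print("short",row(w,.198,a))
im,_=grab_frame("side")
w=np.array([[.5117,-.2829,.119],[.5499,-.2796,.119]]);px=pix("side",w);print(px)
for p in px: cv2.circle(im,tuple(int(round(v)) for v in p),1,(0,0,255),-1)
cv2.imwrite("pics/s3.png",cv2.resize(im[70:220,250:450],(800,600),interpolation=cv2.INTER_NEAREST))
E
```

```text
t: 9.72
eef_pos: [0.4615, -0.2813, 0.1976]
ee_rot: [-3.14, 0.0, -1.593]
force: [-0.2, -0.5, -0.1]
width: 0.0005
gripper_force: 0.0
[-0.19559211 -0.46913025 -0.11185897] [ 0.01157464  0.12352392 -0.01017409]
short [-4.5824e+02  2.7851e+01 -3.7500e-01  0.0000e+00  0.0000e+00 -9.8000e-02]
[[346.47653359 133.53241715]
 [331.01254718 132.31703125]]
```

View pics/s3.png

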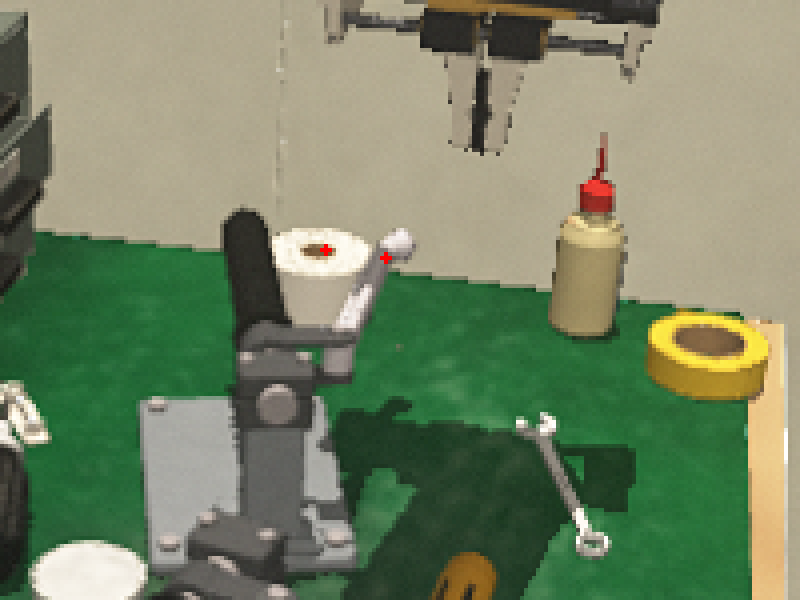

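The lever is back at rest: the rest-position dot at (386,258) lies on the blade, and nothing else has moved. Next is the short lever, pressed 68 mm from the pivot to stay clear of its ball flare.

```bash
sed -i 's/-1,75)/-1,68)/' plan.py; python3 -m jog '[[[-58,4,0,0,0,-0.01,0],[-116,8,0,0,0,-0.02,0],[-174,12,0,0,0,-0.04,0],[-232,16,0,0,0,-0.06,0],[-290,20,0,0,0,-0.07,0],[-348,24,0,0,0,-0.08,0],[-406,26,0,0,0,-0.098,0],[-451,28,0,0,0,-0.098,0],[-451,28,0,0,0,-0.098,0],[-451,28,0,0,0,-0.098,0]]]'
python3 - <<'E'
from plan import *
s=arm.get_state();print(s['force'],s['moment'],s['q'])
for th,g in ((0,30),(0,4),(0,0),(.04,0),(.08,0),(.12,0),(.16,0),(.2,0),(.24,0),(.28,0),(.3,0)):
    w,a=pose("short",th,g,16);print(th,g,row(w,.098,a))
E
```

```text
t: 11.02
eef_pos: [0.4437, 0.1696, 0.1964]
ee_rot: [3.14, -0.001, -1.495]
force: [-0.1, 0.1, -0.8]
width: 0.0004
gripper_force: 0.0
[-0.14397093  0.10777522 -0.80287708] [-0.04773532  0.12763849  0.08043214] [ 7.80620125e-01  5.02421500e-02 -4.56817894e-01 -1.72390719e-04
 -1.06610497e+00 -7.04674896e-01]
0 30 [-0.834 -0.853 98.444  0.     0.     0.   ]
0 4 [ -0.829 -26.853  98.444   0.      0.      0.   ]
0 0 [ -0.828 -30.853  98.444   0.      0.      0.   ]
0.04 0 [-1.6530e+00 -3.3590e+01  9.8444e+01  0.0000e+00  0.0000e+00  4.0000e-02]
0.08 0 [-2.3680e+00 -3.6358e+01  9.8444e+01  0.0000e+00  0.0000e+00  8.0000e-02]
0.12 0 [ -2.971 -39.152  98.444   0.      0.      0.12 ]
0.16 0 [ -3.462 -41.968  98.444   0.      0.      0.16 ]
0.2 0 [ -3.84  -44.802  98.444   0.      0.      0.2  ]
0.24 0 [ -4.105 -47.648  98.444   0.      0.      0.24 ]
0.28 0 [ -4.256 -50.503  98.444   0.      0.      0.28 ]
0.3 0 [ -4.288 -51.932  98.444   0.      0.      0.3  ]
```

```bash
python3 -m jog '[[[0,0,50,0,0,0,0],[-0.8,0,98,0,0,0,0],[-0.8,-14,98,0,0,0,0],[-0.8,-26.9,98,0,0,0,0],[-0.8,-30.9,98,0,0,0,0],[-1.7,-33.6,98,0,0,0.04,0],[-2.4,-36.4,98,0,0,0.08,0],[-3,-39.2,98,0,0,0.12,0],[-3.5,-42,98,0,0,0.16,0],[-3.5,-42,98,0,0,0.16,0],[-3.5,-42,98,0,0,0.16,0]]]'
python3 - <<'E'
from plan import *
s=arm.get_state();print(s['force'],s['moment'],s['gripper_force'])
for th,g in ((.16,0),(.2,0),(.24,0),(.28,0),(.3,0),(.32,0),(.32,-1)):
    w,a=pose("short",th,g,16);print(th,g,row(w,.098,a))
im,_=grab_frame("side")
cv2.imwrite("pics/s4.png",cv2.resize(im[150:320,220:420],(700,595),interpolation=cv2.INTER_CUBIC))
E
```

```text
t: 12.4
eef_pos: [0.486, 0.1769, 0.0997]
ee_rot: [-3.141, 0.0, -1.655]
force: [-2.2, 0.0, 2.8]
width: 0.0003
gripper_force: 1.1
[-2.17419931  0.0178528   2.77528381] [0.06129423 0.93869612 0.00569831] 1.1445245146751404
0.16 0 [ 0.7    0.68   1.659  0.     0.    -0.   ]
0.2 0 [-0.126 -2.057  1.659  0.     0.     0.04 ]
0.24 0 [-0.841 -4.825  1.659  0.     0.     0.08 ]
0.28 0 [-1.446 -7.619  1.659  0.     0.     0.12 ]
0.3 0 [-1.706 -9.024  1.659  0.     0.     0.14 ]
0.32 0 [ -1.938 -10.435   1.659   0.      0.      0.16 ]
0.32 -1 [ -1.779 -11.422   1.659   0.      0.      0.16 ]
```

View pics/s4.png

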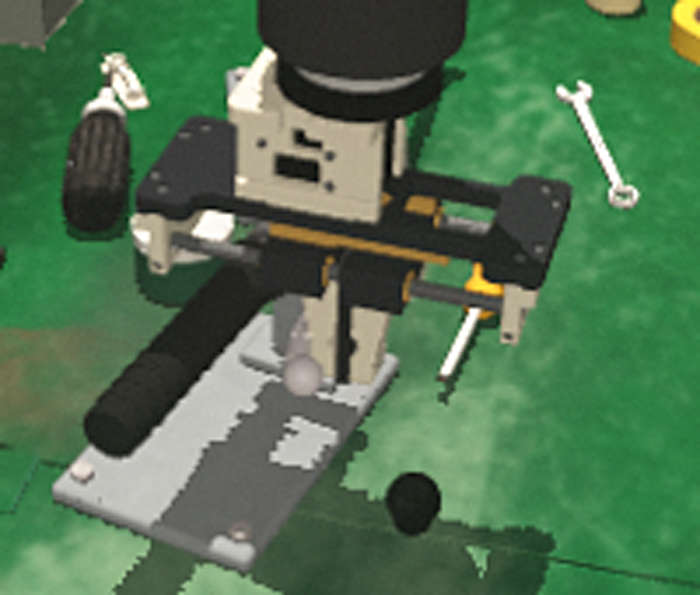

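The finger back is on the short blade beside the ball, which is at about (302,375). The knob, screwdriver and tin are untouched, so I'll keep pressing.

```bash
python3 -m jog '[[[-0.1,-2.1,0,0,0,0.04,0],[-0.8,-4.8,0,0,0,0.08,0],[-1.4,-7.6,0,0,0,0.12,0],[-1.9,-10,0,0,0,0.16,0],[-1.9,-10,0,0,0,0.16,0],[-1.9,-10,0,0,0,0.16,0]]]'; python3 -c "
from plan import *
s=arm.get_state();print(s['force'],s['moment'],s['gripper_force'])
w,a=pose('short',.32,0,16);print(row(w,.1,a))"
python3 -m jog '[[[0,-0.8,0,0,0,0,0],[0,-0.8,0,0,0,0,0]]]'; python3 -c "
from plan import *
s=arm.get_state();print(s['force'],s['moment'],s['gripper_force'])
w,a=pose('short',.32,0,16);print(row(w,.1,a))"
```

```text
t: 13.2
eef_pos: [0.4961, 0.1778, 0.0995]
ee_rot: [-3.142, 0.0, -1.816]
force: [-3.3, 3.3, 0.4]
width: 0.0004
gripper_force: 1.5
[-3.27922904  3.26560265  0.39350898] [0.98625642 1.11146708 0.05243634] 1.5037982538342476
[-0.178 -0.393 -0.489  0.     0.    -0.   ]
t: 13.45
eef_pos: [0.4965, 0.1777, 0.0995]
ee_rot: [3.141, 0.0, -1.816]
force: [-4.0, 3.9, 0.7]
width: 0.0005
gripper_force: 2.6
[-4.02476677  3.87672176  0.67141436] [1.50967616 1.90638116 0.09952433] 2.6489395648241043
[-0.208  0.01  -0.537  0.     0.    -0.001]
```

```bash
python3 -m jog '[[[0,-0.8,0,0,0,0,0],[0,-0.8,0,0,0,0,0],[0,-0.8,0,0,0,0,0],[0,-0.8,0,0,0,0,0]]]'; python3 - <<'E'
from plan import *
s=arm.get_state();print(s['force'],s['moment'],s['gripper_force'])
w,a=pose('short',.32,0,16);print(row(w,.1,a))
im,_=grab_frame("side")
cv2.imwrite("pics/s5.png",cv2.resize(im[150:320,220:420],(700,595),interpolation=cv2.INTER_CUBIC))
E
```

```text
t: 13.95
eef_pos: [0.4968, 0.1776, 0.0994]
ee_rot: [3.14, -0.0, -1.816]
force: [-6.8, 5.8, 2.6]
width: 0.0005
gripper_force: 3.9
[-6.79274362  5.82274455  2.64015749] [2.03026134 2.80962101 0.12559618] 3.9256301522254944
[-0.21   0.291 -0.618  0.     0.    -0.001]
```

View pics/s5.png

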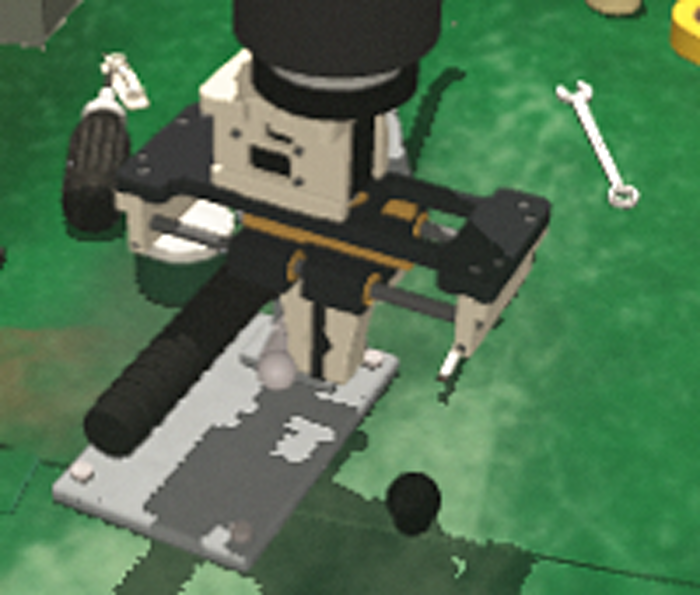

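The short blade is now parallel to the bar and on its stop, with its ball at about (278,370) and the bar and loose items clear. I'll hold it there, then hand in.

```bash
python3 -m jog '[[[0,0,0,0,0,0,0],[0,0,0,0,0,0,0],[0,0,0,0,0,0,0],[0,0,0,0,0,0,0],[0,0,0,0,0,0,0],[0,0,0,0,0,0,0],[0,0,0,0,0,0,0],[0,0,0,0,0,0,0],[0,0,0,0,0,0,0],[0,0,0,0,0,0,0],[0,0,0,0,0,0,0]]]'; python3 -c "
from station import arm
print(arm.job_done())"
```

```text
t: 15.38
eef_pos: [0.4968, 0.1777, 0.0994]
ee_rot: [3.14, -0.0, -1.816]
force: [-7.9, 4.6, 2.1]
width: 0.0004
gripper_force: 3.9
the job is handed in; nothing more can be done
None
```

I pressed the long lever to its stop, held it about 1.6 s and let it spring right back out, then pressed the short lever to its stop and handed the job in at 15.4 s while still holding it there; the job returned no verdict.

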